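# Park the index plunger and run the drilling carriage to its stop

### The job

The carriage of the drilling slide is locked by a sprung index plunger: without forcing it, pull its T-handle straight up, twist it clockwise and let it down gently into the rest notch of its sleeve so that it stays retracted when you let go. Only then slide the carriage along the bed until its front meets the sprung buffer pin of the end stop, press it in for a moment with about 10 N, and leave it resting against the buffer with the plunger still parked. Do not shift the clamped stop or disturb the other things on the bench.

Things in the scene. Friction and masses are not known exactly. Their poses are not given: they have to be found in the camera images.
- slide_bed: Grey steel bed of the drilling slide, fixed to the bench, 130 x 360 x 18 mm (x, y, z) with two steel rails to 30 mm height. Origin: centre of its underside, on the bench. The carriage travels along its +y axis, about the robot's left.
- carriage: Aluminium plate 120 x 180 x 20 mm on the rails, underside 30 mm above the bench; bed's axes. Origin: centre of its underside, at y = -85 mm on the bed while locked (1 mm play). Slides to the bed's +y, friction 3 N, at most 110 mm. Carries the plunger at its middle, a steel vee block (53 to 83 mm from the middle, 21 mm high) at its +y end, a push plate at its -y end.
- push_plate_top (a point): Middle of the upper edge of the upright push plate at the rear (-y) end of the carriage: 70 mm wide (x), 10 mm thick (y), 55 mm tall, upper edge 105 mm above the bench, its rear face level with the carriage's rear end. Push on its rear face, or pinch it from above.
- carriage_front (a point): Middle of the carriage's front (+y) face, 40 mm above the bench: the face that meets the buffer pin of the end stop.
- end_stop: Dark steel block 120 x 30 x 36 mm clamped over the rails 50 to 95 mm ahead of the locked carriage. Origin: middle of the lower edge of its face to the carriage (bed's axes). From that face a screw with a buffer pin (12 mm diameter) sticks out 12 to 38 mm, set anew each time. The pin gives 1 mm per 4 N, up to 6 mm; let go, it keeps some 3 N on the carriage. The clamp slips at 30 N.
- knob_grip (a point): Centre of the plunger's black T-handle, a bar 46 mm long, 14 mm wide and 22 mm tall, to be gripped across its 14 mm. It is 113 mm above the bench when the plunger is down; its underside is then 14 mm above the highest part of the sleeve. The point's y axis runs along the bar, z up along the plunger's axis.
- plunger_lift (a joint): How far the plunger is pulled up (m): 0 fully down, locking the carriage. The spring pulls down with 6 N at 0, growing by 0.4 N per mm. The cross pin clears the sleeve's rim at 0.012; an internal stop ends the pull at 0.0155; resting in the notch it reads about 0.008, and the tip is then clear of the bed.
- plunger_turn (a joint): How far the T-handle is turned (rad), clockwise from above positive: 0 when down in its slot (0.1 rad play), where the bar lies along the bed's y; 1.31 in the middle of the rest notch. It turns freely only while the lift is above 0.012.
- sleeve: Dark steel sleeve, 30 mm diameter, round the plunger; rim 30 mm above the carriage's top. Origin on the plunger's axis at the carriage's top. Clockwise from above, after each of its two deep slots come plain rim, the rest notch (4 mm deep, 7 mm wide), then a wall 8 mm above the rim that the pin cannot pass (turn about 1.4). Counter-clockwise of the slot is the same wall.
- cross_pin: Steel cross pin, 5 mm diameter and 34 mm long, through the plunger along the T-handle's bar, which sits in the sleeve's two slots when down and in the two rest notches when parked. Origin on the plunger's axis, at the carriage's top height when down; axes as the T-handle's.
- driver: Loose screwdriver 190 mm long beside the bed; a bystander. Origin under its middle.
- spanner: Loose steel spanner 170 mm long, a bystander. Origin under its middle.
- spray_can: Loose can, 56 mm diameter, 160 mm tall, a bystander. Origin under its centre.
- screw_jar: Loose jar, 64 mm diameter, 70 mm tall, a bystander. Origin under its centre.
- stock_slug: Loose lying steel slug, 28 mm diameter, 70 mm long along its x, a bystander. Origin under its centre.
- tape_roll: Loose roll of tape, 90 mm diameter, 24 mm high, a bystander. Origin under its centre.

How it is judged:
By the outcome, as a careful person would: the job done as asked, in the order asked, and still so for the second after the job is handed in, with the robot touching nothing.
It also fails if it takes over 64 s, if anything falls off the work surface, if the arm or the gripper's body presses on something with over 40 N, if the wrist force passes 120 N, or if a joint passes its speed limit or range.

### The arm

A 6-joint arm with a two-finger parallel gripper is mounted at the origin on the work surface. World frame = base frame: x ahead of the robot, y to its left, z up, the work surface at z = 0. Lengths are in m, angles in rad, forces in N, time in s.
With the tool pointing down it reaches from about 0.35 to 0.775 m from the base axis. Payload 7.3 kg.
Tool frame: the origin (TCP) lies at the very end of the fingers, on their centre line; the grasp point (between the pads) lies 19 mm behind it; x points along the fingers, y is the direction in which the jaws open and shut, and the axes are right-handed (so a half turn about x gives the same grasp; the last joint's range is limited). The gripper opens to 92 mm and grips with 3 to 60 N. Pads are 19 mm wide; open, the fingers measure 130 mm over their backs; the gripper's body (75 mm by 190 mm) begins 47 mm behind the grasp point.
Start: joints at [-1.455, 0.342, 1.524, -0, 1.275, -0.146], TCP at [0.136, -0.507, 0.227] pointing down, gripper open.
Joint ranges: [-2.53, 2.53], [-0.77, 2.02], [0.04, 2.7], [-1, 4.14], [0.28, 2.66], [-3.11, 3.11]. Speed limits (rad/s): [2.57, 2.57, 3.14, 3.14, 3.14, 3.14].

### API

Orientations are given as a rotation vector (axis times angle).
In Python, from station import read_state, eyes, ticket gives the robot as it stands. The module is installed in compiled form; this text tells all that it offers.
- The arm moves only by the tool move_arm, never from a script. Its argument "series" is a list of rows, each an object with "grip": the opening, from 0 (shut) to 1 (fully open); "slide": the shift along the world's x, y, z in m, a list of three; "spin": the turn about the world's z in degrees. In form: [{"grip": grip, "slide": [dx, dy, dz], "spin": spin}, ...]. A call has exactly 10 rows; each row is the pose to reach, as a shift and turn from the pose commanded when the call began; what a row does not reach only later rows make up. A row lasts 1/8 s, in which the tool goes at most 62.5 mm and 10.7 degrees, less where a joint would pass 70% of its speed; a pose out of reach is approached as far as the arm can. A call with a gripper value outside its range is refused whole. The fingers move at their own pace and stop on an object; the grip force is fixed at half the most. Time passes only in rows, so rows that repeat a pose let the fingers close, or fill a call up. It gives the time, the measured TCP pose, the force and the opening at its end, in the units of the state.
- read_state(): the state, without advancing time (a new reading comes with each control period).
- eyes.camera(name): name is "side" or "top"; returns (picture, depth): 420x560x3 uint8, blue, green, red; 420x560 float32, m along the optical axis (not along the pixel's ray), 0 where there is no reading.
- eyes.get_calibration(name): a dict with "fx", "fy", "cx", "cy" (pixels), "cam_to_world" (4x4, takes a point from camera to world coordinates). Camera axes: x right, y down, z forward; pixel columns grow to the right and rows downward; lengths in m; the calibration is good to about 2 mm. A picture is of the moment at which its call begins. get_calibration takes no time and is no camera call.
- ticket.finish_job(): hands the job in, once; it reports no verdict.
The state is a dict: "clock": time; "joints": joint angles; "joint_velocities": joint speeds; "joint_efforts": joint torques, N m; "tool_pos": TCP position; "eef_rot": TCP orientation; "wrist_force": force on the tool from outside, world axes, zero at the start; "wrist_torque": the same for the moment, N m; "opening": finger opening in m.
Only numpy, scipy, OpenCV 4.12 (cv2) and the standard library are available. Lean on these libraries where they do the work, as an engineer would, in place of code of your own. Each camera call takes 0.05 s, during which the arm holds its last target.

## Working session

There is one attempt and no reset: what is moved stays moved. The work goes in short steps, Python scripts to look and compute and a tool call to move; the robot and the scene stay as the last step left them, time stands still between calls to the robot, and variables do not carry over. Pictures are saved under pics/ and viewed, and the job is handed in when it is done.

Besides the shell and the picture viewer there is one more tool, called after "Request:" by a JSON object that holds its "api" and its "payload". move_arm: Moves the arm, as the interface text tells. Its arguments: {"type":"object","properties":{"series":{"type":"array"}},"required":["series"]}

```bash
mkdir -p pics; python3 - <<'E'
from station import read_state, eyes
import cv2,numpy as np,pickle
print(read_state())
d={}
for n in("top","side"):
    p,z=eyes.camera(n); c=eyes.get_calibration(n); d[n]=(p,z,c)
    cv2.imwrite(f"pics/{n}0.png",p); print(n,c)
pickle.dump(d,open("d0.pkl","wb"))
E
```

```text
{'clock': 0.0, 'joints': array([-1.45495620e+00,  3.42720751e-01,  1.52500030e+00,  1.96781142e-05,
        1.27541983e+00, -1.46032064e-01]), 'joint_velocities': array([-1.55795664e-03, -3.41622947e-05,  1.55987948e-03, -1.14267699e-03,
       -1.43017517e-03, -5.31658675e-04]), 'joint_efforts': array([ 6.86977401e-04, -4.31245637e+01, -2.44225341e+01,  7.18239974e-02,
        5.59992052e-02, -1.03805205e-04]), 'tool_pos': array([ 0.13588063, -0.50669105,  0.22605183]), 'eef_rot': array([ 2.08240227,  0.27584407, -2.08231366]), 'wrist_force': array([0.24422223, 0.19175305, 0.20689339]), 'wrist_torque': array([0.00621312, 0.00602034, 0.02791824]), 'opening': 0.09179867962681805}
top {'fx': 538.4191622636317, 'fy': 538.4191622636317, 'cx': 282.568440355204, 'cy': 210.80389626570047, 'cam_to_world': array([[-0.00370451, -0.99751702,  0.07032834,  0.50337992],
       [-0.99997401,  0.00413028,  0.00590964,  0.01608188],
       [-0.00618545, -0.07030462, -0.99750639,  1.12043258],
       [ 0.        ,  0.        ,  0.        ,  1.        ]])}
side {'fx': 395.1399582780072, 'fy': 395.1399582780072, 'cx': 281.7453539017951, 'cy': 209.6636981500534, 'cam_to_world': array([[ 0.94427205, -0.20478902,  0.25770479,  0.37264922],
       [-0.32899821, -0.56217504,  0.75876175, -0.60936548],
       [-0.01051087, -0.80126193, -0.5982214 ,  0.58508449],
       [ 0.        ,  0.        ,  0.        ,  1.        ]])}
```

```bash
ls -la .
```

```text
total 3232
drwxr-xr-x  3 agent agent    4096 Dec  7 02:51 .
drwxr-xr-x 23 root  root     4096 Dec  7 02:51 ..
-rw-r--r--  1 agent agent 3293642 Dec  7 02:51 d0.pkl
drwxr-xr-x  2 agent agent    4096 Dec  7 02:51 pics
```

View pics/top0.png

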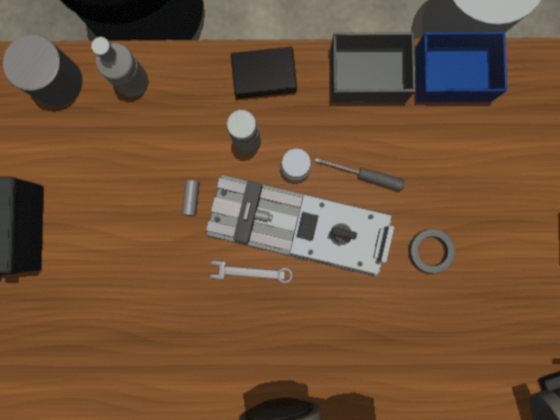

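View pics/side0.png

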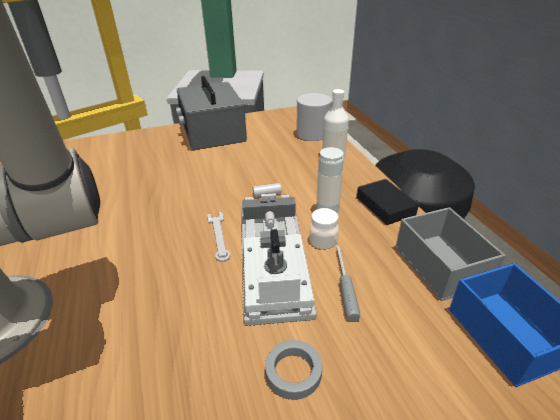

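The top view shows the bed tilted about 12°, with the T-handle near (342,234), the push plate near (383,244), and the stop near (247,213). I'll zoom in to measure.

```bash
python3 - <<'E'
import cv2,numpy as np,pickle
d=pickle.load(open("d0.pkl","rb"))
p,z,c=d["top"]
cv2.imwrite("pics/topz.png",cv2.resize(p[165:285,200:400],None,fx=4,fy=4,interpolation=cv2.INTER_CUBIC))
p,z,c=d["side"]
cv2.imwrite("pics/sidez.png",cv2.resize(p[180:325,200:360],None,fx=4,fy=4,interpolation=cv2.INTER_CUBIC))
for n in d:
    p,z,c=d[n];T=c["cam_to_world"]
    v,u=np.mgrid[:420,:560]
    P=np.stack([(u-c["cx"])/c["fx"]*z,(v-c["cy"])/c["fy"]*z,z],-1)@T[:3,:3].T+T[:3,3]
    np.save(n+"_P.npy",P)
    print(n)
    if n=="top":
        for (v0,u0) in [(234,342),(235,350),(250,340),(244,383),(213,247),(215,263),(228,308),(280,185)]: print(v0,u0,P[v0,u0].round(4))
P=np.load("top_P.npy")
roi=np.zeros((420,560),bool);roi[165:285,200:400]=1
h=P[...,2]
m=roi&(h>0.044)&(h<0.056)
r=cv2.minAreaRect(P[m][:,:2].astype(np.float32)*1000);print("carr",r,np.median(h[m]))
for a,b,nm in[(0.115,0.14,'handle'),(0.095,0.112,'push'),(0.06,0.075,'stop/vee')]:
    m=roi&(h>a)&(h<b); n,l,s,ce=cv2.connectedComponentsWithStats(m.astype(np.uint8))
    for i in range(1,n):
        if s[i,4]>15:
            q=P[l==i];print(nm,s[i],ce[i],np.median(q,0).round(4),cv2.minAreaRect(q[:,:2].astype(np.float32)*1000))
E
```

```text
top
234 342 [ 0.5301 -0.0873  0.1279]
235 350 [ 0.5283 -0.1027  0.1224]
250 340 [ 0.5005 -0.0907  0.0542]
244 383 [ 0.5117 -0.1691  0.0908]
213 247 [0.5722 0.0906 0.0882]
215 263 [0.5705 0.0614 0.0516]
228 308 [ 0.5437 -0.0273  0.0679]
280 185 [ 0.4396  0.2255 -0.0014]
side
carr ((570.4692993164062, -57.841217041015625), (265.1404113769531, 176.62771606445312), 76.15299987792969) 0.05149971711131074
handle [332 227  25  12 191] [343.92146597 232.58115183] [ 0.5321 -0.0912  0.125 ] ((532.9351806640625, -91.59393310546875), (45.80091857910156, 13.987406730651855), 76.71385192871094)
push [380 225  14  38 234] [386.77777778 243.23076923] [ 0.5134 -0.1737  0.1062] ((512.9375, -173.95791625976562), (10.599632263183594, 70.05085754394531), 76.35371398925781)
stop/vee [282 165  28  12 250] [295.736 169.64 ] [ 0.6592 -0.0043  0.0712] ((656.6725463867188, -3.476428985595703), (22.797821044921875, 53.09947204589844), 0.12569619715213776)
stop/vee [233 180  29  63 866] [247.23556582 211.0669746 ] [0.5775 0.0919 0.0674] ((578.179443359375, 91.96757507324219), (30.255613327026367, 120.1447525024414), 76.21626281738281)
stop/vee [297 211  22  29 417] [307.17266187 225.17266187] [ 0.5494 -0.0254  0.0687] ((549.150390625, -25.722761154174805), (33.04465866088867, 49.78800582885742), 75.92416381835938)
stop/vee [374 226  12  35 164] [379.07317073 242.77439024] [ 0.5139 -0.166   0.064 ] ((514.9705200195312, -165.77044677734375), (8.929694175720215, 68.31620788574219), 76.22350311279297)
```

View pics/topz.png

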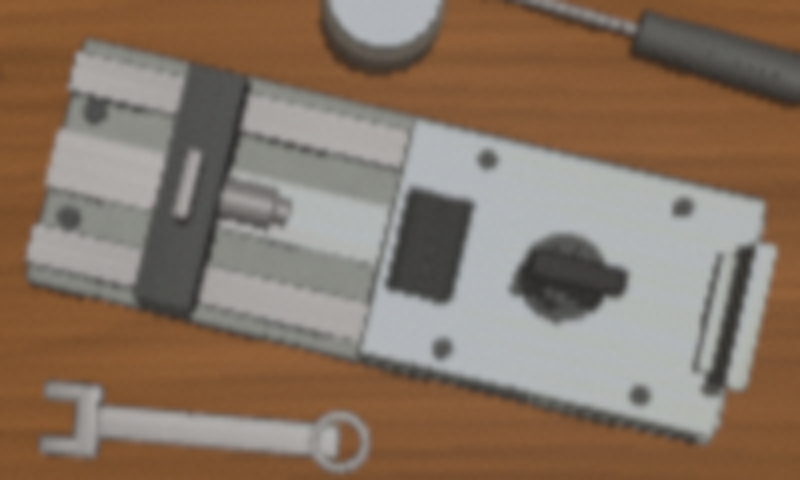

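View pics/sidez.png

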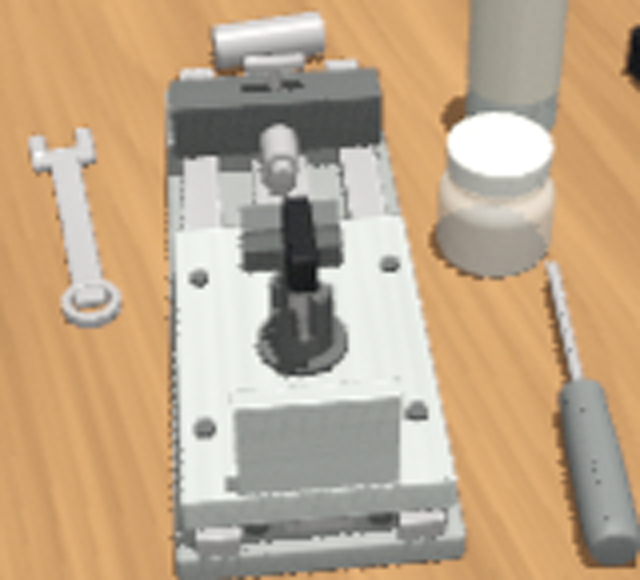

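```bash
python3 - <<'E'
import cv2,numpy as np,pickle
from scipy.spatial.transform import Rotation as R
from station import read_state
s=read_state()
M=R.from_rotvec(s["eef_rot"]).as_matrix();print(M.round(3))
print("jaw yaw",np.degrees(np.arctan2(M[1,1],M[0,1])))
d=pickle.load(open("d0.pkl","rb"))
P=np.load("top_P.npy")
p,z,c=d["top"];T=c["cam_to_world"]
def ray(u,v,h):
    w=T[:3,:3]@np.array([(u-c["cx"])/c["fx"],(v-c["cy"])/c["fy"],1]);o=T[:3,3]
    return o+w*(h-o[2])/w[2]
yd=np.array([np.cos(np.radians(76.3)),np.sin(np.radians(76.3))]);xd=np.array([yd[1],-yd[0]])
o=np.array([.5331,-.0915])
def bed(q): q=q[:2]-o; return (np.array([q@xd,q@yd])*1000).round(1)
print("pin tip",bed(ray(200+291/4,165+212/4,.046)),"carr front mid",bed(ray(200+388/4,165+240/4,.05)))
# points near the pin by depth
h=P[...,2];B=(P[...,:2]-o)
bx=B@xd*1000;by=B@yd*1000
m=(abs(bx)<9)&(by>95)&(by<172)&(h>.036)&(h<.06)
print("pin depth y min",np.sort(by[m])[:8].round(1),np.median(bx[m]),np.percentile(h[m],90))
m=(abs(bx)<55)&(h>.06)&(h<.075)&(by>140)
print("stop y",np.percentile(by[m],[1,50,99]))
m=(abs(bx)<55)&(h>.044)&(h<.056)&(by>0)&(by<100)
print("front y",np.percentile(by[m],[99,99.9]), "h",np.median(h[m]))
m=(h>.1)&(h<.112)&(by<-60)&(by>-100)
print("push",np.percentile(by[m],[1,99]),np.percentile(bx[m],[1,50,99]),np.median(h[m]))
E
```

```text
[[-0.     0.259 -0.966]
 [ 0.001 -0.966 -0.259]
 [-1.    -0.001 -0.   ]]
jaw yaw -74.99874061345143
pin tip [ -0.9 137.3] carr front mid [-3.4 87. ]
pin depth y min [139.6 139.8 139.9 140.3 140.3 140.7 141.3 141.8] -0.28148890554667233 0.052879603273042086
stop y [173.93692277 188.17903927 620.58624439]
front y [88.97001434 89.56923953] h 0.05164315245207951
push [-90.09179012 -79.86743003] [-34.54491587   0.20184429  34.02332429] 0.10634313749915403
```

Request:
{"api": "move_arm", "payload": {"series": [{"grip":1,"slide":[0.03,0.03,0],"spin":4},{"grip":1,"slide":[0.07,0.073,0],"spin":11},{"grip":1,"slide":[0.11,0.115,0],"spin":18},{"grip":1,"slide":[0.15,0.157,0],"spin":25},{"grip":1,"slide":[0.19,0.2,0],"spin":32},{"grip":1,"slide":[0.235,0.245,0],"spin":39},{"grip":1,"slide":[0.28,0.29,0],"spin":46},{"grip":1,"slide":[0.32,0.335,0],"spin":53},{"grip":1,"slide":[0.36,0.377,0],"spin":58},{"grip":1,"slide":[0.397,0.4155,0],"spin":61.3}]}}

```text
clock: 1.35
tool_pos: [0.5339, -0.0897, 0.2264]
eef_rot: [1.381, 1.088, -1.381]
wrist_force: [1.0, -0.5, -0.2]
opening: 0.092
```

Request:
{"api": "move_arm", "payload": {"series": [{"grip":0.6,"slide":[0,0,-0.01],"spin":0},{"grip":0.6,"slide":[0,0,-0.03],"spin":0},{"grip":0.5,"slide":[0,0,-0.05],"spin":0},{"grip":0.5,"slide":[0,0,-0.07],"spin":0},{"grip":0.5,"slide":[0,0,-0.08],"spin":0},{"grip":0.5,"slide":[0,0,-0.085],"spin":0},{"grip":0.5,"slide":[0,0,-0.085],"spin":0},{"grip":0.5,"slide":[0,0,-0.085],"spin":0},{"grip":0.5,"slide":[0,0,-0.085],"spin":0},{"grip":0.5,"slide":[0,0,-0.085],"spin":0}]}}

```text
clock: 2.6
tool_pos: [0.533, -0.0916, 0.1421]
eef_rot: [1.383, 1.086, -1.383]
wrist_force: [0.2, -0.2, -0.4]
opening: 0.0461
```

```bash
cat > h.py <<'E'
from station import read_state, eyes
import cv2,numpy as np
from scipy.spatial.transform import Rotation as R
def st():
    s=read_state();M=R.from_rotvec(s["eef_rot"]).as_matrix()
    print("t %.2f"%s["clock"],s["tool_pos"].round(4),"yaw %.2f"%np.degrees(np.arctan2(M[1,1],M[0,1])),"F",s["wrist_force"].round(2),"T",s["wrist_torque"].round(3),"op %.4f"%s["opening"],"tilt",M[:,0].round(3))
    return s
def snap(n,tag,box=None,f=4):
    p,z=eyes.camera(n)
    if box: p=p[box[1]:box[3],box[0]:box[2]]; p=cv2.resize(p,None,fx=f,fy=f,interpolation=cv2.INTER_CUBIC)
    cv2.imwrite(f"pics/{tag}.png",p)
E
python3 - <<'E'
from h import *
st();snap("side","s1",(200,150,380,300))
E
```

```text
t 2.60 [ 0.533  -0.0916  0.1421] yaw -13.70 F [ 0.16 -0.19 -0.44] T [-0.043 -0.031  0.015] op 0.0461 tilt [ 0.001 -0.    -1.   ]
```

View pics/s1.png

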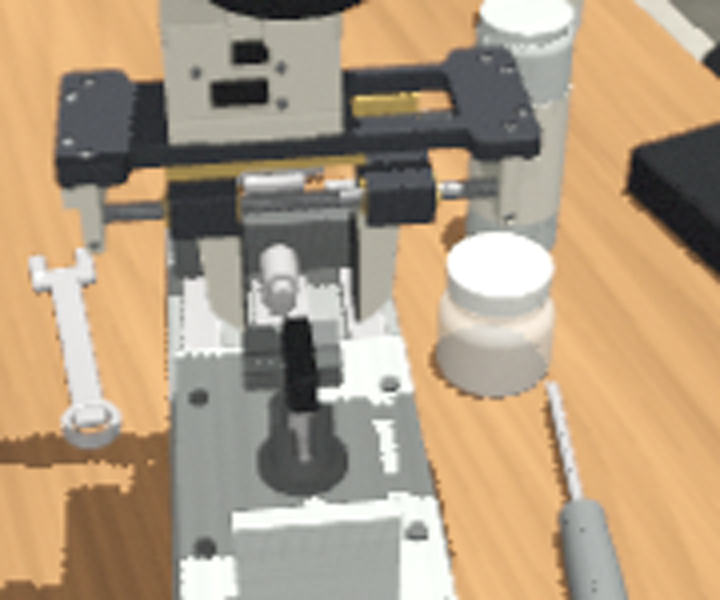

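The fingers straddle the T-handle (side zoom: fingers at about (225,290) and (375,290), bar at (300,360)). Next I'll descend and grip.

Request:
{"api": "move_arm", "payload": {"series": [{"grip":0.5,"slide":[0,0,-0.01],"spin":0},{"grip":0.5,"slide":[0,0,-0.025],"spin":0},{"grip":0.5,"slide":[0,0,-0.038],"spin":0},{"grip":0.5,"slide":[0,0,-0.046],"spin":0},{"grip":0.5,"slide":[0,0,-0.046],"spin":0},{"grip":0.5,"slide":[0,0,-0.046],"spin":0},{"grip":0.3,"slide":[0,0,-0.046],"spin":0},{"grip":0.25,"slide":[0,0,-0.046],"spin":0},{"grip":0.22,"slide":[0,0,-0.046],"spin":0},{"grip":0.2,"slide":[0,0,-0.046],"spin":0}]}}

```text
clock: 3.9
tool_pos: [0.533, -0.0917, 0.0958]
eef_rot: [1.383, 1.086, -1.383]
wrist_force: [0.6, 0.0, -0.1]
opening: 0.0188
```

Request:
{"api": "move_arm", "payload": {"series": [{"grip":0.18,"slide":[0,0,0],"spin":0},{"grip":0.16,"slide":[0,0,0],"spin":0},{"grip":0.14,"slide":[0,0,0],"spin":0},{"grip":0.12,"slide":[0,0,0],"spin":0},{"grip":0.08,"slide":[0,0,0],"spin":0},{"grip":0,"slide":[0,0,0],"spin":0},{"grip":0,"slide":[0,0,0],"spin":0},{"grip":0,"slide":[0,0,0],"spin":0},{"grip":0,"slide":[0,0,0],"spin":0},{"grip":0,"slide":[0,0,0],"spin":0}]}}

```text
clock: 5.15
tool_pos: [0.5324, -0.0915, 0.0957]
eef_rot: [1.383, 1.087, -1.384]
wrist_force: [-5.7, 0.7, 4.7]
opening: 0.0136
```

```bash
python3 - <<'E'
from h import *
st();snap("side","s2",(200,150,380,300))
E
```

```text
t 5.15 [ 0.5324 -0.0915  0.0957] yaw -13.70 F [-5.74  0.66  4.66] T [0.151 0.905 0.006] op 0.0136 tilt [-0.001  0.    -1.   ]
```

View pics/s2.png

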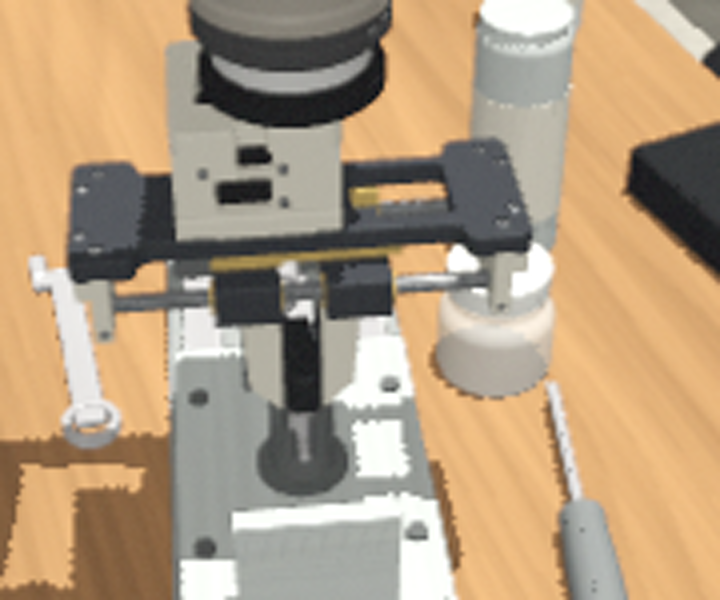

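Request:
{"api": "move_arm", "payload": {"series": [{"grip":0,"slide":[-0.0003,0,0],"spin":0},{"grip":0,"slide":[-0.0006,0,0],"spin":0},{"grip":0,"slide":[-0.0006,0,0.001],"spin":0},{"grip":0,"slide":[-0.0006,0,0.002],"spin":0},{"grip":0,"slide":[-0.0006,0,0.003],"spin":0},{"grip":0,"slide":[-0.0006,0,0.004],"spin":0},{"grip":0,"slide":[-0.0006,0,0.005],"spin":0},{"grip":0,"slide":[-0.0006,0,0.006],"spin":0},{"grip":0,"slide":[-0.0006,0,0.006],"spin":0},{"grip":0,"slide":[-0.0006,0,0.006],"spin":0}]}}

```text
clock: 6.45
tool_pos: [0.5321, -0.0916, 0.1017]
eef_rot: [1.383, 1.087, -1.383]
wrist_force: [-2.4, 2.2, -9.9]
opening: 0.014
```

```bash
python3 - <<'E'
from h import *
st()
E
```

```text
t 6.45 [ 0.5321 -0.0916  0.1017] yaw -13.70 F [-2.42  2.21 -9.9 ] T [ 0.282  0.247 -0.001] op 0.0140 tilt [-0.  0. -1.]
```

Request:
{"api": "move_arm", "payload": {"series": [{"grip":0,"slide":[-0.0002,0,0.001],"spin":0},{"grip":0,"slide":[-0.0002,0.0001,0.002],"spin":0},{"grip":0,"slide":[-0.0002,0.0002,0.003],"spin":0},{"grip":0,"slide":[-0.0002,0.0002,0.004],"spin":0},{"grip":0,"slide":[-0.0002,0.0002,0.005],"spin":0},{"grip":0,"slide":[-0.0002,0.0002,0.006],"spin":0},{"grip":0,"slide":[-0.0002,0.0002,0.007],"spin":0},{"grip":0,"slide":[-0.0002,0.0002,0.0075],"spin":0},{"grip":0,"slide":[-0.0002,0.0002,0.0078],"spin":0},{"grip":0,"slide":[-0.0002,0.0002,0.0078],"spin":0}]}}

```text
clock: 7.7
tool_pos: [0.5321, -0.0915, 0.1095]
eef_rot: [1.383, 1.086, -1.383]
wrist_force: [-1.2, 0.4, -12.9]
opening: 0.0138
```

```bash
python3 - <<'E'
from h import *
st();snap("side","s3",(200,150,380,300))
E
```

```text
t 7.70 [ 0.5321 -0.0915  0.1095] yaw -13.70 F [ -1.25   0.38 -12.87] T [ 0.038 -0.049 -0.026] op 0.0138 tilt [ 0. -0. -1.]
```

View pics/s3.png

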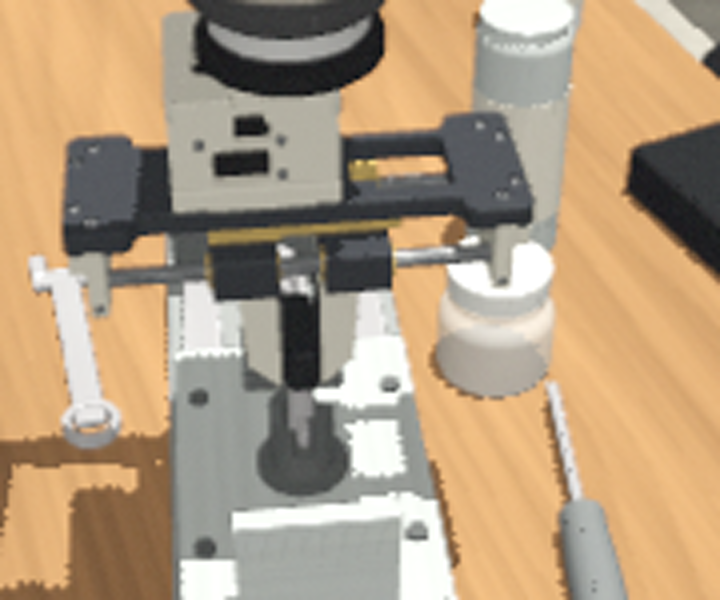

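The handle is up by about 13.8 mm: it stands higher over the sleeve in the picture, at about (300,345), and the pull is 12.9 N. I'll turn it a little first and check the torque.

Request:
{"api": "move_arm", "payload": {"series": [{"grip":0,"slide":[0,0,0],"spin":-2},{"grip":0,"slide":[0,0,0],"spin":-4},{"grip":0,"slide":[0,0,0],"spin":-6},{"grip":0,"slide":[0,0,0],"spin":-8},{"grip":0,"slide":[0,0,0],"spin":-10},{"grip":0,"slide":[0,0,0],"spin":-12},{"grip":0,"slide":[0,0,0],"spin":-15},{"grip":0,"slide":[0,0,0],"spin":-18},{"grip":0,"slide":[0,0,0],"spin":-20},{"grip":0,"slide":[0,0,0],"spin":-20}]}}

```text
clock: 9.0
tool_pos: [0.5324, -0.0916, 0.1097]
eef_rot: [1.628, 0.87, -1.627]
wrist_force: [1.3, -0.7, -13.0]
opening: 0.0141
```

```bash
python3 - <<'E'
from h import *
st()
E
```

```text
t 9.00 [ 0.5324 -0.0916  0.1097] yaw -33.71 F [  1.26  -0.68 -13.05] T [-0.192 -0.388  0.004] op 0.0141 tilt [ 0.001 -0.    -1.   ]
```

Request:
{"api": "move_arm", "payload": {"series": [{"grip":0,"slide":[0,0,0],"spin":-5},{"grip":0,"slide":[0,0,0],"spin":-11},{"grip":0,"slide":[0,0,0],"spin":-17},{"grip":0,"slide":[0,0,0],"spin":-23},{"grip":0,"slide":[0,0,0],"spin":-29},{"grip":0,"slide":[0,0,0],"spin":-35},{"grip":0,"slide":[0,0,0],"spin":-41},{"grip":0,"slide":[0,0,0],"spin":-46},{"grip":0,"slide":[0,0,0],"spin":-50},{"grip":0,"slide":[0,0,0],"spin":-51}]}}

```text
clock: 10.25
tool_pos: [0.5329, -0.0922, 0.1099]
eef_rot: [2.175, 0.099, -2.171]
wrist_force: [4.0, -3.9, -12.5]
opening: 0.0138
```

```bash
python3 - <<'E'
from h import *
st();snap("side","s4",(200,150,380,300))
E
```

```text
t 10.25 [ 0.5329 -0.0922  0.1099] yaw -84.70 F [  4.01  -3.87 -12.55] T [-0.813 -0.621  0.041] op 0.0138 tilt [ 0.002 -0.002 -1.   ]
```

View pics/s4.png

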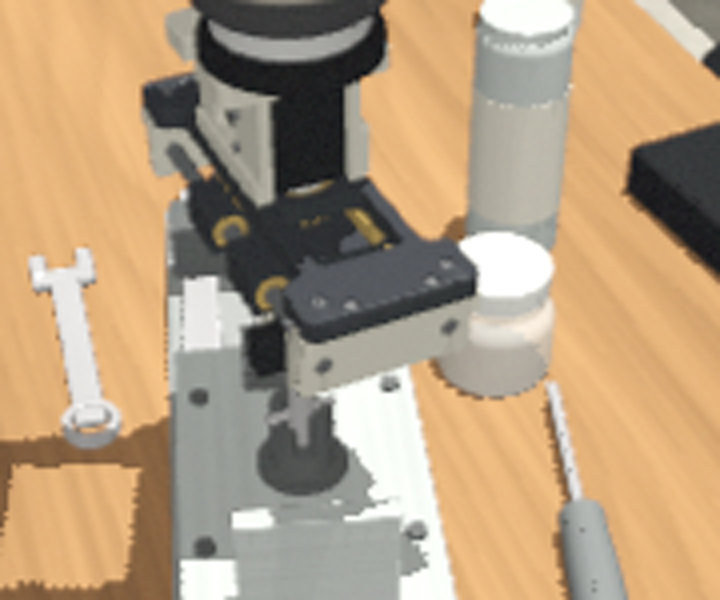

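Request:
{"api": "move_arm", "payload": {"series": [{"grip":0,"slide":[0.0002,-0.0002,0],"spin":-1},{"grip":0,"slide":[0.0005,-0.0005,0],"spin":-2},{"grip":0,"slide":[0.0006,-0.0006,0],"spin":-3},{"grip":0,"slide":[0.0006,-0.0006,0],"spin":-4},{"grip":0,"slide":[0.0006,-0.0006,0],"spin":-4},{"grip":0,"slide":[0.0006,-0.0006,0],"spin":-4},{"grip":0,"slide":[0.0006,-0.0006,0],"spin":-4},{"grip":0,"slide":[0.0006,-0.0006,0],"spin":-4},{"grip":0,"slide":[0.0006,-0.0006,0],"spin":-4},{"grip":0,"slide":[0.0006,-0.0006,0],"spin":-4}]}}

```text
clock: 11.55
tool_pos: [0.533, -0.0922, 0.1097]
eef_rot: [2.211, 0.024, -2.209]
wrist_force: [2.9, -4.6, -12.7]
opening: 0.0142
```

```bash
python3 - <<'E'
from h import *
st()
E
```

```text
t 11.55 [ 0.533  -0.0922  0.1097] yaw -88.72 F [  2.93  -4.65 -12.66] T [-0.822 -0.657  0.006] op 0.0142 tilt [ 0.001 -0.    -1.   ]
```

Request:
{"api": "move_arm", "payload": {"series": [{"grip":0,"slide":[0.0002,-0.0004,0],"spin":0},{"grip":0,"slide":[0.0002,-0.0006,-0.0006],"spin":0},{"grip":0,"slide":[0.0002,-0.0006,-0.0012],"spin":0},{"grip":0,"slide":[0.0002,-0.0006,-0.0018],"spin":0},{"grip":0,"slide":[0.0002,-0.0006,-0.0024],"spin":0},{"grip":0,"slide":[0.0002,-0.0006,-0.003],"spin":0},{"grip":0,"slide":[0.0002,-0.0006,-0.0036],"spin":0},{"grip":0,"slide":[0.0002,-0.0006,-0.0042],"spin":0},{"grip":0,"slide":[0.0002,-0.0006,-0.0045],"spin":0},{"grip":0,"slide":[0.0002,-0.0006,-0.0045],"spin":0}]}}

```text
clock: 12.8
tool_pos: [0.5329, -0.0925, 0.105]
eef_rot: [2.21, 0.025, -2.21]
wrist_force: [4.3, 1.3, -10.1]
opening: 0.0137
```

```bash
python3 - <<'E'
from h import *
st()
E
```

```text
t 12.80 [ 0.5329 -0.0925  0.105 ] yaw -88.70 F [  4.31   1.3  -10.07] T [ 0.212 -0.856 -0.037] op 0.0137 tilt [ 0.  0. -1.]
```

Lift is about 9.3 mm, already below the rim level, and the full spring load is still on the gripper. So the pin is inside the notch, and I'll keep lowering.

Request:
{"api": "move_arm", "payload": {"series": [{"grip":0,"slide":[0.0002,0,-0.0003],"spin":0},{"grip":0,"slide":[0.0003,0,-0.0006],"spin":0},{"grip":0,"slide":[0.0003,0,-0.0009],"spin":0},{"grip":0,"slide":[0.0003,0,-0.0012],"spin":0},{"grip":0,"slide":[0.0003,0,-0.0015],"spin":0},{"grip":0,"slide":[0.0003,0,-0.0017],"spin":0},{"grip":0,"slide":[0.0003,0,-0.0017],"spin":0},{"grip":0,"slide":[0.0003,0,-0.0017],"spin":0},{"grip":0,"slide":[0.0003,0,-0.0017],"spin":0},{"grip":0,"slide":[0.0003,0,-0.0017],"spin":0}]}}

```text
clock: 14.05
tool_pos: [0.5332, -0.0926, 0.1035]
eef_rot: [2.21, 0.025, -2.21]
wrist_force: [0.9, 4.0, -4.0]
opening: 0.0137
```

```bash
python3 - <<'E'
from h import *
st();snap("side","s5",(200,150,380,300))
E
```

```text
t 14.05 [ 0.5332 -0.0926  0.1035] yaw -88.70 F [ 0.86  4.04 -4.04] T [ 0.61  -0.136 -0.003] op 0.0137 tilt [ 0. -0. -1.]
```

View pics/s5.png

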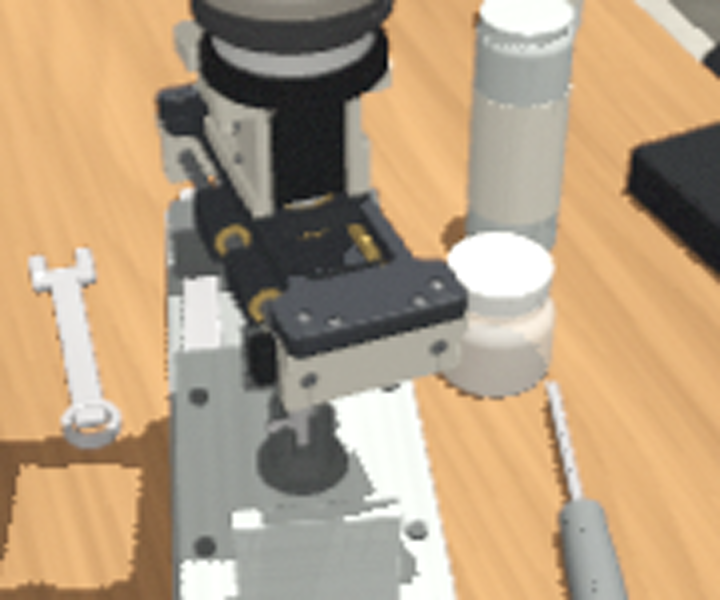

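Request:
{"api": "move_arm", "payload": {"series": [{"grip":0,"slide":[0,0.0002,-0.0002],"spin":0},{"grip":0,"slide":[0,0.0004,-0.0004],"spin":0},{"grip":0,"slide":[0,0.0004,-0.0005],"spin":0},{"grip":0,"slide":[0,0.0004,-0.0005],"spin":0},{"grip":0,"slide":[0,0.0004,-0.0005],"spin":0},{"grip":0.15,"slide":[0,0.0004,-0.0005],"spin":0},{"grip":0.2,"slide":[0,0.0004,-0.0005],"spin":0},{"grip":0.3,"slide":[0,0.0004,-0.0005],"spin":0},{"grip":0.4,"slide":[0,0.0004,-0.0005],"spin":0},{"grip":0.4,"slide":[0,0.0004,-0.0005],"spin":0}]}}

```text
clock: 15.35
tool_pos: [0.5332, -0.0922, 0.1027]
eef_rot: [2.21, 0.025, -2.21]
wrist_force: [0.8, -0.3, -0.1]
opening: 0.036
```

```bash
python3 - <<'E'
from h import *
st()
E
```

```text
t 15.35 [ 0.5332 -0.0922  0.1027] yaw -88.70 F [ 0.78 -0.26 -0.14] T [ 0.047  0.019 -0.055] op 0.0360 tilt [-0. -0. -1.]
```

Request:
{"api": "move_arm", "payload": {"series": [{"grip":0.4,"slide":[0,0,0.01],"spin":0},{"grip":0.4,"slide":[0,0,0.03],"spin":0},{"grip":0.4,"slide":[0,0,0.05],"spin":0},{"grip":0.2,"slide":[-0.01,-0.04,0.07],"spin":0},{"grip":0,"slide":[-0.02,-0.08,0.08],"spin":5},{"grip":0,"slide":[-0.03,-0.11,0.08],"spin":10},{"grip":0,"slide":[-0.032,-0.13,0.08],"spin":20},{"grip":0,"slide":[-0.032,-0.13,0.08],"spin":30},{"grip":0,"slide":[-0.032,-0.13,0.08],"spin":40},{"grip":0,"slide":[-0.032,-0.13,0.08],"spin":50}]}}

```text
clock: 16.6
tool_pos: [0.5013, -0.2224, 0.1836]
eef_rot: [1.683, 0.813, -1.682]
wrist_force: [0.2, 0.5, 0.5]
opening: 0.0008
```

```bash
python3 - <<'E'
from h import *
s=st();snap("side","s6",(200,150,380,300));snap("top","t6",(200,165,400,285))
E
```

```text
t 16.60 [ 0.5013 -0.2224  0.1836] yaw -38.38 F [0.19 0.46 0.47] T [-0.045 -0.078  0.047] op 0.0008 tilt [ 0.001 -0.001 -1.   ]
```

View pics/s6.png

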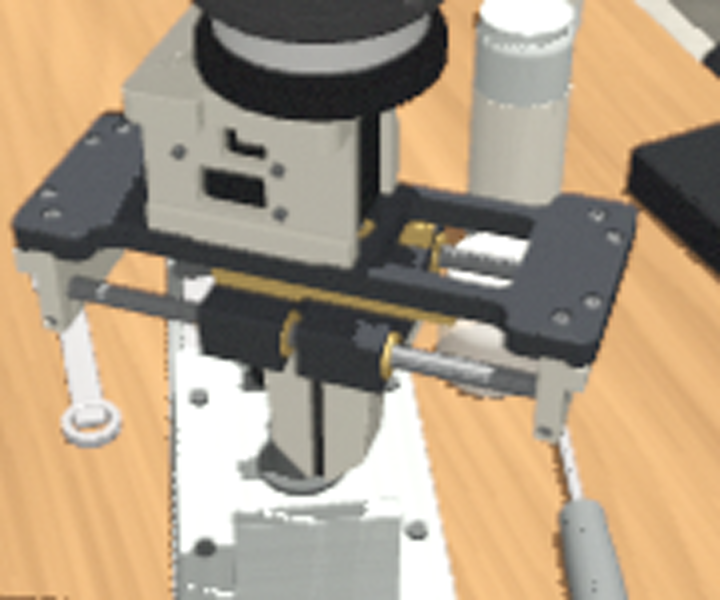

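View pics/t6.png

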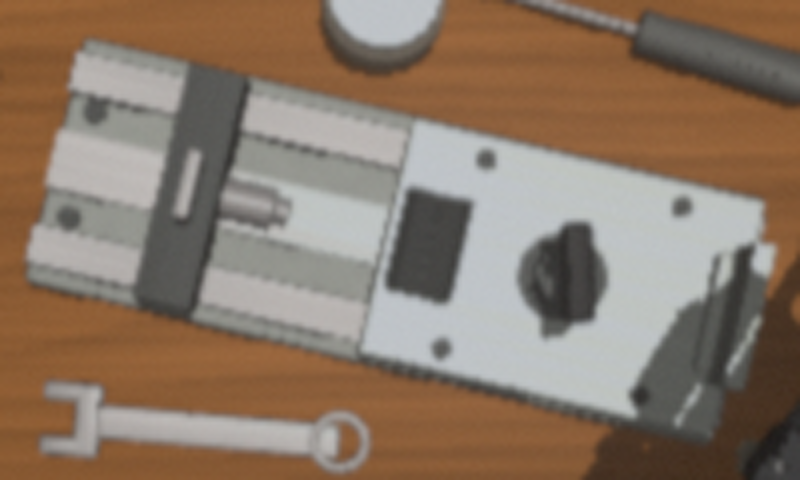

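The plunger is parked: in the top zoom the bar lies across the bed at about (575,272), turned about 75°. Next I'll go down behind the push plate with the fingers closed.

Request:
{"api": "move_arm", "payload": {"series": [{"grip":0,"slide":[0,0,-0.01],"spin":6},{"grip":0,"slide":[0,0,-0.025],"spin":12},{"grip":0,"slide":[0,0,-0.04],"spin":18},{"grip":0,"slide":[0,0,-0.055],"spin":24},{"grip":0,"slide":[0,0,-0.07],"spin":24.7},{"grip":0,"slide":[0,0,-0.085],"spin":24.7},{"grip":0,"slide":[0,0,-0.097],"spin":24.7},{"grip":0,"slide":[0,0,-0.104],"spin":24.7},{"grip":0,"slide":[0,0,-0.104],"spin":24.7},{"grip":0,"slide":[0,0,-0.104],"spin":24.7}]}}

```text
clock: 17.95
tool_pos: [0.5015, -0.2224, 0.0792]
eef_rot: [1.387, 1.083, -1.387]
wrist_force: [-0.5, 0.8, -0.3]
opening: 0.0006
```

```bash
python3 - <<'E'
from h import *
s=st();snap("side","s7",(180,150,380,300));
E
```

```text
t 17.95 [ 0.5015 -0.2224  0.0792] yaw -14.01 F [-0.54  0.75 -0.27] T [-0.062 -0.1   -0.026] op 0.0006 tilt [ 0.001 -0.    -1.   ]
```

View pics/s7.png

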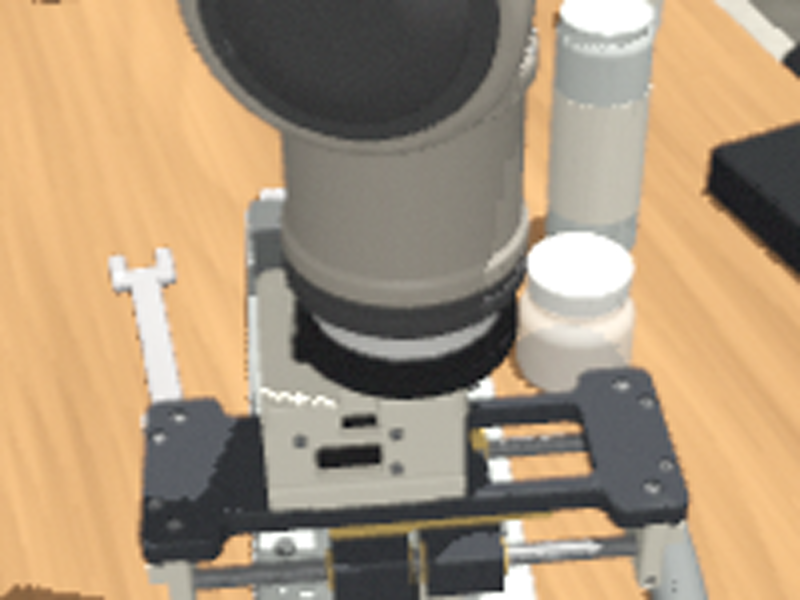

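Request:
{"api": "move_arm", "payload": {"series": [{"grip":0,"slide":[0.0012,0.0049,0],"spin":0.3},{"grip":0,"slide":[0.0024,0.0097,0],"spin":0.3},{"grip":0,"slide":[0.0036,0.0146,0],"spin":0.3},{"grip":0,"slide":[0.0047,0.0194,0],"spin":0.3},{"grip":0,"slide":[0.0059,0.0243,0],"spin":0.3},{"grip":0,"slide":[0.0066,0.0272,0],"spin":0.3},{"grip":0,"slide":[0.0073,0.0301,0],"spin":0.3},{"grip":0,"slide":[0.0081,0.033,0],"spin":0.3},{"grip":0,"slide":[0.0088,0.036,0],"spin":0.3},{"grip":0,"slide":[0.0095,0.0389,0],"spin":0.3}]}}

```text
clock: 19.25
tool_pos: [0.5107, -0.1835, 0.0788]
eef_rot: [1.383, 1.086, -1.383]
wrist_force: [-1.2, -2.5, -0.6]
opening: 0.0002
```

```bash
python3 - <<'E'
from h import *
s=st();snap("top","t8",(200,165,400,285));
E
```

```text
t 19.25 [ 0.5107 -0.1835  0.0788] yaw -13.71 F [-1.18 -2.47 -0.59] T [-0.506  0.064 -0.05 ] op 0.0002 tilt [ 0. -0. -1.]
```

View pics/t8.png

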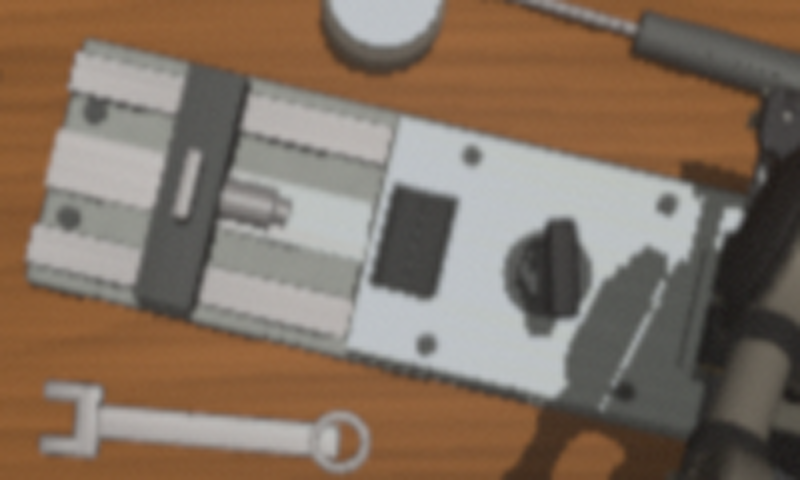

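The carriage moves freely, about 7 mm so far with about 3 N. Front edge is now near (375,230) in the zoom and the pin tip is at (290,212).

Request:
{"api": "move_arm", "payload": {"series": [{"grip":0,"slide":[0.0009,0.0039,0],"spin":0},{"grip":0,"slide":[0.0019,0.0078,0],"spin":0},{"grip":0,"slide":[0.0028,0.0117,0],"spin":0},{"grip":0,"slide":[0.0038,0.0156,0],"spin":0},{"grip":0,"slide":[0.0047,0.0194,0],"spin":0},{"grip":0,"slide":[0.0057,0.0233,0],"spin":0},{"grip":0,"slide":[0.0064,0.0262,0],"spin":0},{"grip":0,"slide":[0.0071,0.0292,0],"spin":0},{"grip":0,"slide":[0.0076,0.0311,0],"spin":0},{"grip":0,"slide":[0.0078,0.0321,0],"spin":0}]}}

```text
clock: 20.55
tool_pos: [0.5186, -0.1511, 0.0789]
eef_rot: [1.383, 1.086, -1.383]
wrist_force: [-0.3, -2.4, -0.9]
opening: 0.0002
```

```bash
python3 - <<'E'
from h import *
s=st();snap("top","t9",(200,165,400,285));
E
```

```text
t 20.55 [ 0.5186 -0.1511  0.0789] yaw -13.70 F [-0.31 -2.43 -0.89] T [-0.531 -0.083 -0.034] op 0.0002 tilt [ 0. -0. -1.]
```

View pics/t9.png

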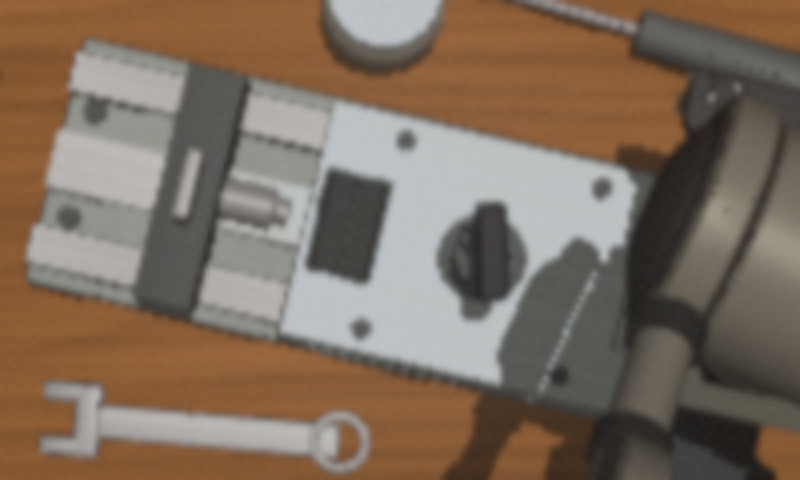

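Request:
{"api": "move_arm", "payload": {"series": [{"grip":0,"slide":[0.0002,0.001,0],"spin":0},{"grip":0,"slide":[0.0005,0.0019,0],"spin":0},{"grip":0,"slide":[0.0007,0.0029,0],"spin":0},{"grip":0,"slide":[0.0009,0.0039,0],"spin":0},{"grip":0,"slide":[0.0012,0.0049,0],"spin":0},{"grip":0,"slide":[0.0014,0.0058,0],"spin":0},{"grip":0,"slide":[0.0015,0.0063,0],"spin":0},{"grip":0,"slide":[0.0017,0.0068,0],"spin":0},{"grip":0,"slide":[0.0018,0.0073,0],"spin":0},{"grip":0,"slide":[0.0018,0.0073,0],"spin":0}]}}

```text
clock: 21.85
tool_pos: [0.5203, -0.1439, 0.0789]
eef_rot: [1.383, 1.086, -1.383]
wrist_force: [0.3, -2.4, -1.5]
opening: 0.0004
```

```bash
python3 - <<'E'
from h import *
s=st();snap("top","t10",(200,165,400,285));
E
```

```text
t 21.85 [ 0.5203 -0.1439  0.0789] yaw -13.70 F [ 0.26 -2.42 -1.48] T [-0.467 -0.287 -0.045] op 0.0004 tilt [ 0.  0. -1.]
```

View pics/t10.png

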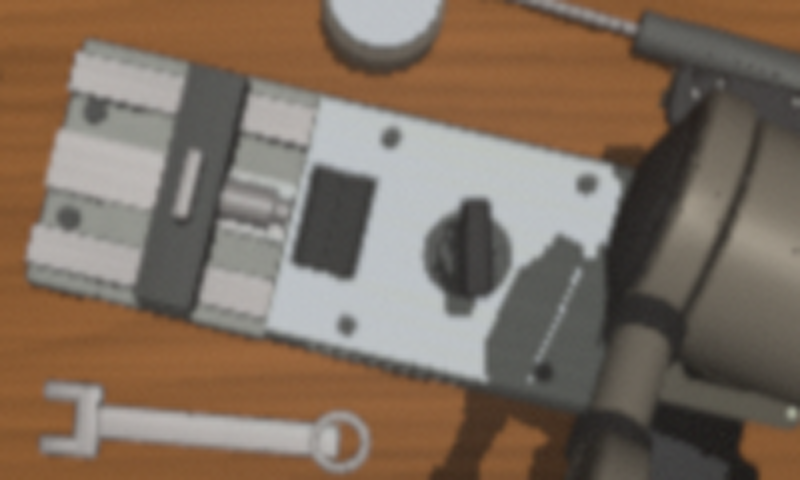

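Nearly touching: the pin tip is at about (290,210) and the front edge at about (295,220). I'll use small steps from here.

Request:
{"api": "move_arm", "payload": {"series": [{"grip":0,"slide":[0.0001,0.0004,0],"spin":0},{"grip":0,"slide":[0.0002,0.0008,0],"spin":0},{"grip":0,"slide":[0.0003,0.0012,0],"spin":0},{"grip":0,"slide":[0.0004,0.0016,0],"spin":0},{"grip":0,"slide":[0.0005,0.0019,0],"spin":0},{"grip":0,"slide":[0.0005,0.0022,0],"spin":0},{"grip":0,"slide":[0.0006,0.0024,0],"spin":0},{"grip":0,"slide":[0.0006,0.0024,0],"spin":0},{"grip":0,"slide":[0.0006,0.0024,0],"spin":0},{"grip":0,"slide":[0.0006,0.0024,0],"spin":0}]}}

```text
clock: 23.15
tool_pos: [0.5208, -0.1419, 0.0789]
eef_rot: [1.383, 1.086, -1.383]
wrist_force: [-0.9, -6.4, -0.2]
opening: 0.0003
```

Request:
{"api": "move_arm", "payload": {"series": [{"grip":0,"slide":[0.0001,0.0003,0],"spin":0},{"grip":0,"slide":[0.0001,0.0006,0],"spin":0},{"grip":0,"slide":[0.0002,0.0009,0],"spin":0},{"grip":0,"slide":[0.0003,0.0012,0],"spin":0},{"grip":0,"slide":[0.0003,0.0014,0],"spin":0},{"grip":0,"slide":[0.0003,0.0014,0],"spin":0},{"grip":0,"slide":[0.0003,0.0014,0],"spin":0},{"grip":0,"slide":[0.0003,0.0014,0],"spin":0},{"grip":0,"slide":[0.0003,0.0014,0],"spin":0},{"grip":0,"slide":[0.0003,0.0014,0],"spin":0}]}}

```text
clock: 24.4
tool_pos: [0.521, -0.1412, 0.0789]
eef_rot: [1.382, 1.085, -1.384]
wrist_force: [-1.9, -8.6, -0.1]
opening: 0.0006
```

Request:
{"api": "move_arm", "payload": {"series": [{"grip":0,"slide":[0.0001,0.0004,0],"spin":0},{"grip":0,"slide":[0.0002,0.0008,0],"spin":0},{"grip":0,"slide":[0.0003,0.0012,0],"spin":0},{"grip":0,"slide":[0.0004,0.0016,0],"spin":0},{"grip":0,"slide":[0.0005,0.0019,0],"spin":0},{"grip":0,"slide":[0.0005,0.0021,0],"spin":0},{"grip":0,"slide":[0.0005,0.0021,0],"spin":0},{"grip":0,"slide":[0.0005,0.0021,0],"spin":0},{"grip":0,"slide":[0.0005,0.0021,0],"spin":0},{"grip":0,"slide":[0.0005,0.0021,0],"spin":0}]}}

```text
clock: 25.65
tool_pos: [0.5213, -0.1401, 0.0789]
eef_rot: [1.381, 1.084, -1.385]
wrist_force: [-3.9, -12.8, -0.1]
opening: 0.0005
```

The push is now about 13.4 N. Taking off roughly 3 N of rail friction leaves about 10 N on the pin. I'll back off gently now.

Request:
{"api": "move_arm", "payload": {"series": [{"grip":0,"slide":[0,0,0],"spin":0},{"grip":0,"slide":[-0.0002,-0.0008,0],"spin":0},{"grip":0,"slide":[-0.0004,-0.0016,0],"spin":0},{"grip":0,"slide":[-0.0006,-0.0024,0],"spin":0},{"grip":0,"slide":[-0.0008,-0.0032,0],"spin":0},{"grip":0,"slide":[-0.001,-0.004,0],"spin":0},{"grip":0,"slide":[-0.0012,-0.005,0],"spin":0},{"grip":0,"slide":[-0.0017,-0.007,0],"spin":0},{"grip":0,"slide":[-0.0024,-0.01,0],"spin":0},{"grip":0,"slide":[-0.004,-0.016,0],"spin":0}]}}

```text
clock: 26.9
tool_pos: [0.5176, -0.1541, 0.0788]
eef_rot: [1.383, 1.087, -1.383]
wrist_force: [-0.7, 0.3, -0.3]
opening: 0.0004
```

```bash
python3 - <<'E'
from h import *
st()
E
```

```text
t 26.90 [ 0.5176 -0.1541  0.0788] yaw -13.68 F [-0.74  0.35 -0.29] T [-0.091 -0.064  0.01 ] op 0.0004 tilt [-0.  0. -1.]
```

Request:
{"api": "move_arm", "payload": {"series": [{"grip":0,"slide":[-0.003,-0.012,0],"spin":0},{"grip":0,"slide":[-0.005,-0.02,0.01],"spin":0},{"grip":0,"slide":[-0.007,-0.03,0.03],"spin":0},{"grip":0,"slide":[-0.01,-0.04,0.06],"spin":0},{"grip":0,"slide":[-0.02,-0.07,0.09],"spin":0},{"grip":0,"slide":[-0.04,-0.1,0.12],"spin":0},{"grip":0,"slide":[-0.07,-0.13,0.12],"spin":0},{"grip":0,"slide":[-0.1,-0.17,0.12],"spin":0},{"grip":0,"slide":[-0.13,-0.2,0.12],"spin":0},{"grip":0,"slide":[-0.13,-0.2,0.12],"spin":0}]}}

```text
clock: 28.15
tool_pos: [0.3857, -0.3563, 0.1996]
eef_rot: [1.386, 1.083, -1.386]
wrist_force: [0.5, 0.4, -0.1]
opening: 0.0006
```

```bash
python3 - <<'E'
from h import *
import pickle
st()
p,z=eyes.camera("top");cv2.imwrite("pics/t11.png",cv2.resize(p[165:285,200:400],None,fx=4,fy=4,interpolation=cv2.INTER_CUBIC))
cv2.imwrite("pics/t11f.png",p)
snap("side","s11",(180,150,380,300))
c=eyes.get_calibration("top");T=c["cam_to_world"]
v,u=np.mgrid[:420,:560]
P=np.stack([(u-c["cx"])/c["fx"]*z,(v-c["cy"])/c["fy"]*z,z],-1)@T[:3,:3].T+T[:3,3]
h=P[...,2]
yd=np.array([np.cos(np.radians(76.3)),np.sin(np.radians(76.3))]);xd=np.array([yd[1],-yd[0]])
B=P[...,:2]-np.array([.5331,-.0915]);bx=B@xd*1000;by=B@yd*1000
for nm,m in [("front",(abs(bx)<50)&(h>.046)&(h<.056)&(by>0)&(by<160)),("stop",(abs(bx)<55)&(h>.062)&(h<.075)&(by>165)&(by<240)),("handle",(h>.12)&(h<.15)&(abs(bx)<40)&(by>10)&(by<80)),("push",(h>.1)&(h<.112)&(by<0)&(by>-70)&(abs(bx)<50))]:
    print(nm,m.sum(),np.percentile(by[m],[1,50,99]).round(1),np.median(h[m]).round(4),cv2.minAreaRect(np.stack([bx[m],by[m]],1).astype(np.float32)))
p0=pickle.load(open("d0.pkl","rb"))["top"][0]
d=cv2.absdiff(p,p0).max(2)
cv2.imwrite("pics/diff.png",d*3)
E
```

```text
t 28.15 [ 0.3857 -0.3563  0.1996] yaw -13.96 F [ 0.51  0.36 -0.07] T [-0.044 -0.054  0.003] op 0.0006 tilt [ 0.    -0.001 -1.   ]
front 2804 [  1.1  68.6 153.5] 0.0515 ((-0.0173797607421875, 79.98412322998047), (159.94186401367188, 99.90398406982422), 89.97113037109375)
stop 777 [174.  187.9 203.6] 0.0675 ((-0.16135025024414062, 188.84722900390625), (30.194076538085938, 109.60337829589844), 89.96106719970703)
handle 195 [40.2 50.6 60.8] 0.1323 ((-0.19074058532714844, 50.715335845947266), (44.386714935302734, 13.012491226196289), 13.519704818725586)
push 210 [-39.7 -34.3 -29.4] 0.1063 ((-0.059673309326171875, -34.56843185424805), (69.91486358642578, 10.513794898986816), 0.21524658799171448)
```

View pics/t11.png

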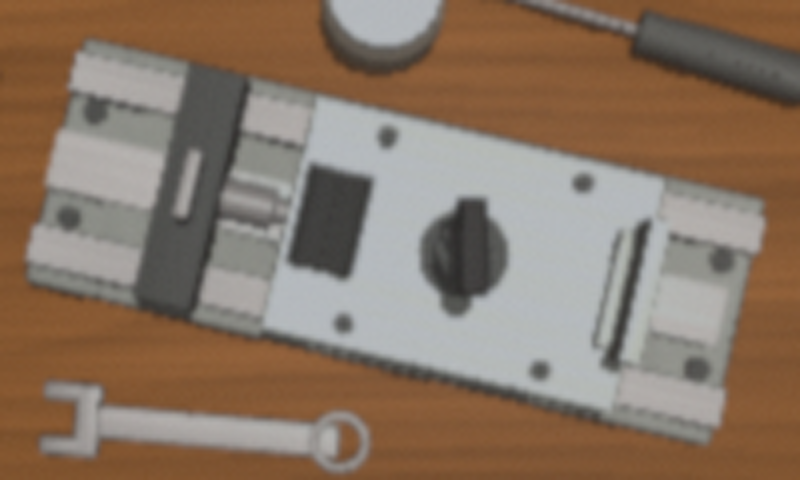

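View pics/s11.png

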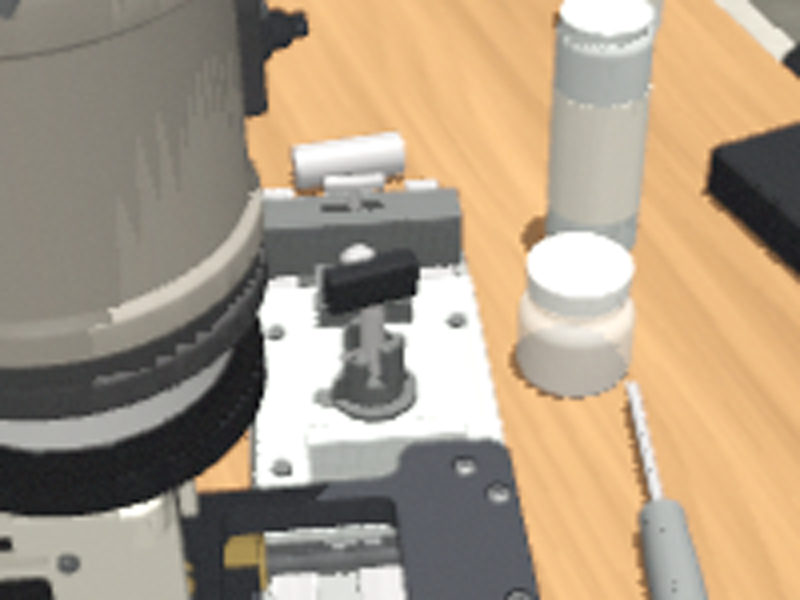

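View pics/diff.png

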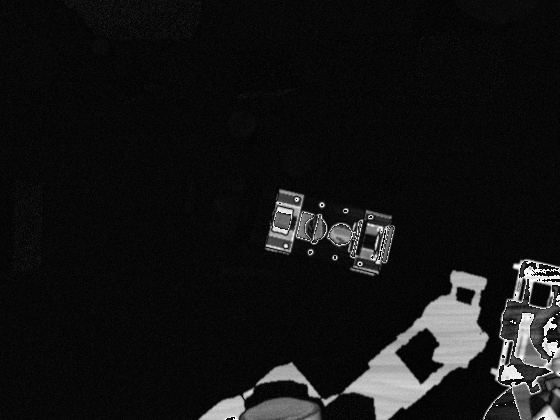

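```bash
python3 - <<'E'
from station import ticket
print(ticket.finish_job())
E
```

```text
the job is handed in; nothing more can be done
None
```

The job is handed in at about 28 s. The plunger is parked in its rest notch and the carriage is resting against the buffer pin.

**What I did**
- **Plunger:** I gripped the T-handle, lifted it about 13.8 mm (12.9 N pull, short of the internal stop) and turned it 75° clockwise with almost no torque. I then lowered it into the rest notch until the load left the gripper, and released it.
- **Carriage:** I pushed the plate's rear face with closed fingers at about 3 N until it met the pin. I then pressed to about 13.4 N at the wrist, which leaves roughly 10 N on the pin after rail friction. After a moment I backed off slowly and moved the arm clear.

**Last checks**
- **Plunger still parked:** the handle top is 7 mm higher than at the start, which agrees with the notch's 8 mm within camera accuracy. The bar lies about 76° from its starting direction.
- **Carriage against the buffer:** it has moved about 50.5 mm, so its front is about 140.5 mm from where the plunger axis started. I first measured the free pin tip at 137–140 mm, and the rise in push force puts first contact at about 139.5 mm. That fits the pin still being slightly pressed in, but the cameras can't show the remaining force directly.
- **Stop and other items:** the stop's face still measures 174 mm from the same point, as before. Comparing before and after top views shows changes only at the slide and the arm (and its shadow).

No check failed.

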